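# Pack the model-car show tray

## Task

Pack the show tray with the three finished model cars and the closed paint pot: set each car gently on its wheels in the bay made for its length (pickup in the long one, saloon in the middle one, hatchback in the short one), lying along the bay and facing either way, and stand the pot upright in the small well. Leave the bare chassis, the upturned shell, the empty open pot, the tape roll and the spray can where they are.

Things in the scene. Friction and masses are not known exactly. Their poses are not given: they have to be found in the camera images.
- show_tray: Fixed grey tray, black floor, any yaw, 144 (x) x 220 (y) mm; origin mid-underside. Floor top at 4 mm, walls 4 mm thick, tops at 12 mm. Spaces run along x; 68 mm wide in y; rows at y +72, 0, -72: long bay 136; middle bay 112 plus a solid 24 mm filler at its +x end; short bay 88, then small well 44 at the +x end. Centred cars stand 34 mm apart: open the fingers only part way when releasing.
- pickup: White model pickup, dark windows, open bed behind the cab, 112 long x 38 wide x 38 mm tall, 0.11 kg, on its wheels. Origin: mid-underside, at wheel bottoms; x forward. Grip across the width at mid-length: upright sides 38 mm apart from 5 to 22 mm up; cabin above is 33 mm wide. Goes in the tray's long bay, centre (0, +72) mm in the tray's frame.
- saloon: White model saloon, dark windows, bonnet in front and boot behind, 92 long x 38 wide x 34 mm tall, 0.09 kg, on its wheels. Origin: mid-underside, at wheel bottoms; x forward. Grip across the width at mid-length: upright sides 38 mm apart from 5 to 22 mm up; cabin above is 33 mm wide. Goes in the tray's middle bay, centre (-12, 0) mm in its frame.
- hatchback: White model hatchback, dark windows, roof reaching to its tail, 70 long x 38 wide x 36 mm tall, 0.07 kg, on its wheels. Origin: mid-underside, at wheel bottoms; x forward. Grip across the width at mid-length: upright sides 38 mm apart from 5 to 22 mm up; cabin above is 33 mm wide. Goes in the tray's short bay, centre (-24, -72) mm in its frame.
- paint_pot: Closed round paint pot, white with a flat black screw cap, diameter 28 mm, 41 mm tall, about 0.05 kg, upright. Origin: centre of its underside, z up. Goes in the tray's small well, 44 (x) x 68 (y) mm, centre (+46, -72) mm in the tray's frame.
- empty_pot: Look-alike to leave alone: empty white pot without a cap, open at the top, diameter 28 mm, 38 mm tall. Origin: centre of its underside.
- bare_chassis: Look-alike to leave alone: unfinished black car chassis with wheels, engine block and two seats but no body, 92 x 38 mm, 25 mm tall. Origin: centre of its underside; x forward.
- upturned_shell: Look-alike to leave alone: unfinished white car body shell without wheels, lying upside down on its roof, hollow side up, 92 x 38 mm, 28 mm tall. Origin: centre of its underside as it lies; x along its length.
- tape_roll: Bystander: roll of blue tape lying flat, outer diameter 80, hole 60, height 24 mm. Origin: centre of its underside.
- spray_can: Bystander: upright grey spray can, diameter 52 mm, about 150 mm tall. Origin: centre of its underside.
Mind the look-alikes: they are no part of the job. What is shaped like the hatchback but turquoise is not meant.

How it is judged:
At the end, for the whole second after the job is handed in: Each car stands on its wheels, flat on the tray floor, wholly inside its own bay and along it within 20 degrees; the closed pot stands upright on the floor of the small well; all are at rest; the chassis, shell, empty pot, tape roll and spray can are within 25 mm of where they began (x of pickup in the frame of show_tray between -0.015 and 0.015 m and y of pickup in the frame of show_tray between 0.054 and 0.09 m and z of pickup in the frame of show_tray between 0.001 and 0.007 m and angle between each of pickup, saloon, hatchback, paint_pot's own z axis and vertical below 0.12 rad and linear speed of each of pickup, saloon, hatchback, paint_pot below 0.01 m/s and angle between the x axis of each of pickup, saloon, hatchback and the x axis of show_tray, either way round below 0.35 rad and x of saloon in the frame of show_tray between -0.025 and 0.001 m and y of saloon in the frame of show_tray between -0.018 and 0.018 m and z of saloon in the frame of show_tray between 0.001 and 0.007 m and x of hatchback in the frame of show_tray between -0.036 and -0.012 m and y of hatchback in the frame of show_tray between -0.09 and -0.054 m and z of hatchback in the frame of show_tray between 0.001 and 0.007 m and x of paint_pot in the frame of show_tray between 0.035 and 0.057 m and y of paint_pot in the frame of show_tray between -0.095 and -0.049 m and z of paint_pot in the frame of show_tray between 0.001 and 0.007 m and distance of each of bare_chassis, upturned_shell, empty_pot, tape_roll, spray_can from where it was at the start of the episode below 0.025 m); the robot touches nothing.
It fails at once if a car or the pot is dropped: let go while its underside is more than 30 mm above the bench ((height (world z) of pickup above 0.03 m and contact force between the fingers and pickup below 0.05 N) or (height (world z) of saloon above 0.03 m and contact force between the fingers and saloon below 0.05 N) or (height (world z) of hatchback above 0.03 m and contact force between the fingers and hatchback below 0.05 N) or (height (world z) of paint_pot above 0.03 m and contact force between the fingers and paint_pot below 0.05 N)).
It fails at once if the chassis, shell, empty pot, tape roll or spray can is moved more than 25 mm (distance of any of bare_chassis, upturned_shell, empty_pot, tape_roll, spray_can from where it was at the start of the episode above 0.025 m).
It also fails if it takes over 112 s, if anything falls off the work surface, if the arm or the gripper's body presses on something with over 40 N, if the wrist force passes 120 N, or if a joint passes its speed limit or range.

## Robot

A 6-joint arm with a two-finger parallel gripper is mounted at the origin on the work surface. World frame = base frame: x ahead of the robot, y to its left, z up, the work surface at z = 0. Lengths are in m, angles in rad, forces in N, time in s.
With the tool pointing down it reaches from about 0.275 to 0.975 m from the base axis. Payload 8.4 kg.
Tool frame: the origin (TCP) lies at the very end of the fingers, on their centre line; the grasp point (between the pads) lies 19 mm behind it; z points along the fingers, x is the direction in which the jaws open and shut, and the axes are right-handed (so a half turn about z gives the same grasp; the last joint's range is limited). The gripper opens to 92 mm and grips with 3 to 60 N. Pads are 20 mm wide; open, the fingers measure 128 mm over their backs; the gripper's body (75 mm by 189 mm) begins 69 mm behind the grasp point.
Start: joints at [1.306, 0.353, 1.633, -0, 1.155, -0.002], TCP at [0.162, 0.604, 0.215] pointing down, gripper open.
Joint ranges: [-2.63, 2.63], [-0.92, 2.1], [0.06, 2.66], [-1.3, 4.44], [0, 2.69], [-3.02, 3.02]. Speed limits (rad/s): [2.22, 2.22, 2.79, 3.14, 3.14, 3.14].

## Interface

Orientations are given as a rotation vector (axis times angle).
In Python, from plant import arm gives the robot as it stands.
- The arm moves only by the shell command python3 -m handwheel 'ROWS' [FORCE]. ROWS is JSON, a list of rows, each a list of 3 entries, a list of its own where there are three numbers: the turn, a rotation vector about the tool's x, y, z in rad, then the shift along the tool's x, y, z in cm, then the opening, from 0 (shut) to 1 (fully open). In form: [[[rx, ry, rz], [dx, dy, dz], hand], ...]. A call has 1 to 10 rows; each row is the pose to reach, as a shift and turn from the pose commanded when the call began, along the tool's axes at that moment; what a row does not reach only later rows make up. A row lasts 1/12 s, in which the tool goes at most 41.7 mm and 7.16 degrees, less where a joint would pass 70% of its speed; a pose out of reach is approached as far as the arm can. A call with a gripper value outside its range is refused whole. The fingers move at their own pace and stop on an object; FORCE is the grip in N (left out, the last holds). Time passes only in rows, so rows that repeat a pose let the fingers close. It gives the time, the measured TCP pose, the force and the opening at its end, in the units of the state.
- arm.observe(): the state, without advancing time (a new reading comes with each control period).
- arm.grab_frame(name): name is "side" or "top"; returns the picture (400x640x3 uint8, red, green, blue); there is no depth.
- arm.camera_params(name): a dict with "fx", "fy", "cx", "cy" (pixels), "k1" (the pictures are not rectified: a ray, as slopes to the right and down, at radius r is drawn at 1 + k1 r^2 times it, then the intrinsics apply), "xyz" and "orientation" of the camera in the world. Camera axes: x right, y up, looking along -z (the intrinsics and any distortion apply to the point x, -y, -z); pixel columns grow to the right and rows downward; lengths in m; the calibration is good to about 2 mm. A picture is of the moment at which its call begins. camera_params takes no time and is no camera call.
- arm.job_done(): hands the job in, once; it reports no verdict.
The state is a dict: "time_s": time; "joint_pos": joint angles; "qd": joint speeds; "tau": joint torques, N m; "ee_pos": TCP position; "orientation": TCP orientation; "wrist_force": force on the tool from outside, world axes, zero at the start; "ft_torque": the same for the moment, N m; "width": finger opening in m.
Only numpy, scipy, OpenCV 4.12 (cv2) and the standard library are available. Lean on these libraries where they do the work, as an engineer would, in place of code of your own. Each camera call takes 0.05 s, during which the arm holds its last target.

## Working session

There is one attempt and no reset: what is moved stays moved. The work goes in short steps, Python scripts to look and compute and a shell command to move; the robot and the scene stay as the last step left them, time stands still between calls to the robot, and variables do not carry over. Pictures are saved under pics/ and viewed, and the job is handed in when it is done.

```bash
ls; mkdir -p pics
python3 - <<'E'
from plant import arm
import cv2
s=arm.observe();print(s)
for n in("side","top"):
    print(n,arm.camera_params(n))
    f=arm.grab_frame(n); cv2.imwrite(f"pics/{n}0.png",f[:,:,::-1])
E
```

```text
pics
{'time_s': 0.0, 'joint_pos': array([ 1.30561597e+00,  3.53674726e-01,  1.63411372e+00, -1.56777613e-05,
        1.15516861e+00, -2.40197018e-03]), 'qd': array([ 1.93496981e-05, -9.50875782e-04,  1.11375413e-04,  5.78804292e-04,
        1.11529065e-03, -1.41572428e-03]), 'tau': array([ 1.07466749e-03, -5.93825626e+01, -3.34226561e+01,  6.98955939e-02,
        2.27451901e-02, -1.09574687e-04]), 'ee_pos': array([0.16223381, 0.60308229, 0.21385582]), 'orientation': array([ 2.49265671e+00,  1.91075746e+00, -1.68996742e-03]), 'wrist_force': array([-0.5584021 ,  0.58315821,  1.34669908]), 'ft_torque': array([-0.00452076,  0.01783945, -0.00345424]), 'width': 0.09177325182278334}
side {'fx': 483.6812638497057, 'fy': 483.6812638497057, 'cx': 327.5226335761074, 'cy': 197.37559303431615, 'k1': 0.026905037652368662, 'xyz': array([ 0.13603508, -0.77327633,  1.06699432]), 'orientation': array([ 0.66019614, -0.18366785, -0.48294577])}
top {'fx': 378.1795894490556, 'fy': 378.1795894490556, 'cx': 319.50676005320514, 'cy': 205.95816980203034, 'k1': -0.06923126991048972, 'xyz': array([ 0.42436604, -0.07240628,  1.17919435]), 'orientation': array([ 0.12802578, -0.08686597, -1.56044136])}
```

View pics/side0.png

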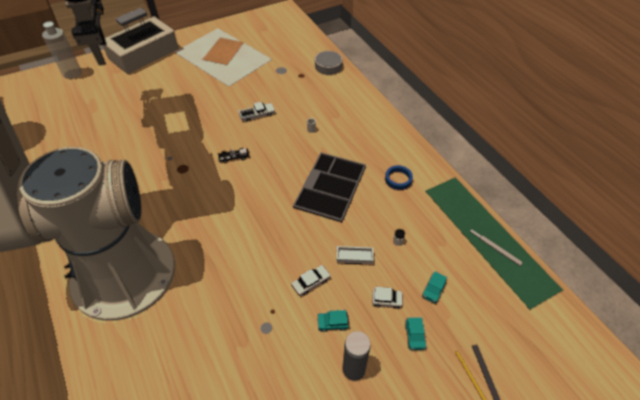

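View pics/top0.png

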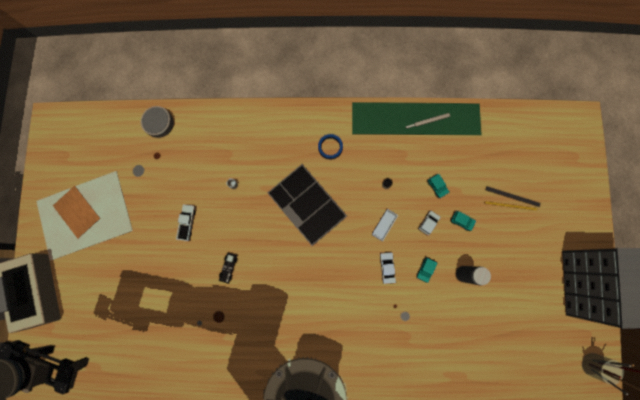

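Top view: pickup candidate (186,222), black chassis (228,267), tray (307,205), upturned shell (384,224), saloon candidate (388,268), hatchback candidate (429,222), turquoise cars (438,186), (463,220), (427,269), closed pot (387,183), open pot (233,183), tape (330,147), can (475,273). I'll enlarge these crops to confirm.

```bash
cat > h.py <<'E'
import numpy as np, cv2
from scipy.spatial.transform import Rotation as R
from plant import arm
def K(p): return np.array([[p['fx'],0,p['cx']],[0,p['fy'],p['cy']],[0,0,1.]]),np.array([p['k1'],0,0,0,0.])
F=np.diag([1,-1,-1.])
def px2w(n,uv,z):
    p=arm.camera_params(n);k,d=K(p)
    uv=np.atleast_2d(np.asarray(uv,float)).reshape(-1,1,2)
    s=cv2.undistortPoints(uv,k,d).reshape(-1,2)
    r=(R.from_rotvec(p['orientation']).as_matrix()@F@np.c_[s,np.ones(len(s))].T).T
    return p['xyz']+r*((z-p['xyz'][2])/r[:,2])[:,None]
def w2px(n,P):
    p=arm.camera_params(n);k,d=K(p)
    M=(R.from_rotvec(p['orientation']).as_matrix()@F).T
    return cv2.projectPoints(np.atleast_2d(np.asarray(P,float)),cv2.Rodrigues(M)[0],-M@p['xyz'],k,d)[0].reshape(-1,2)
def crop(im,u,v,w,h,s): return cv2.resize(im[v-h//2:v+h//2,u-w//2:u+w//2],None,fx=s,fy=s,interpolation=cv2.INTER_CUBIC)
E
python3 - <<'E'
from h import *
s=cv2.imread('pics/side0.png');t=cv2.imread('pics/top0.png')
cv2.imwrite('pics/c1.png',cv2.resize(t[140:290,160:320],None,fx=4.5,fy=4,interpolation=2)[:600,:800])
cv2.imwrite('pics/c2.png',cv2.resize(t[165:295,355:495],None,fx=4.5,fy=4.5,interpolation=2))
cv2.imwrite('pics/c3.png',cv2.resize(s[220:390,260:460],None,fx=3.5,fy=3.5,interpolation=2))
cv2.imwrite('pics/c4.png',cv2.resize(s[90:220,210:410],None,fx=4,fy=4,interpolation=2))
E
```

```text
(no output)
```

View pics/c1.png

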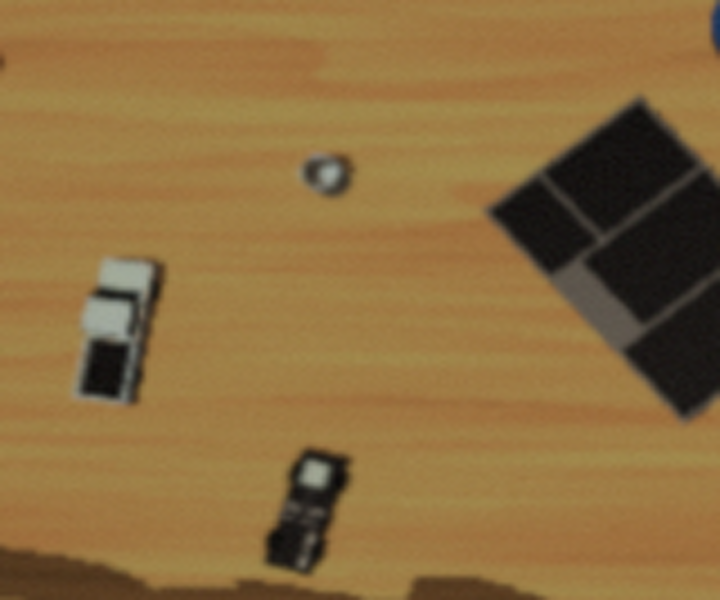

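View pics/c2.png

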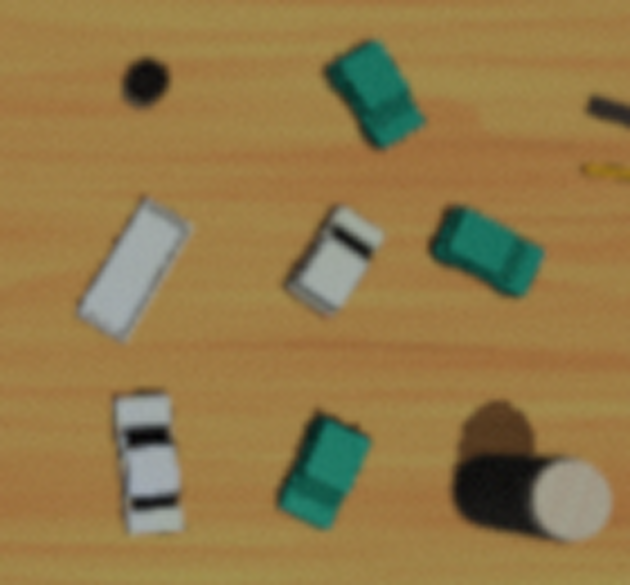

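View pics/c3.png

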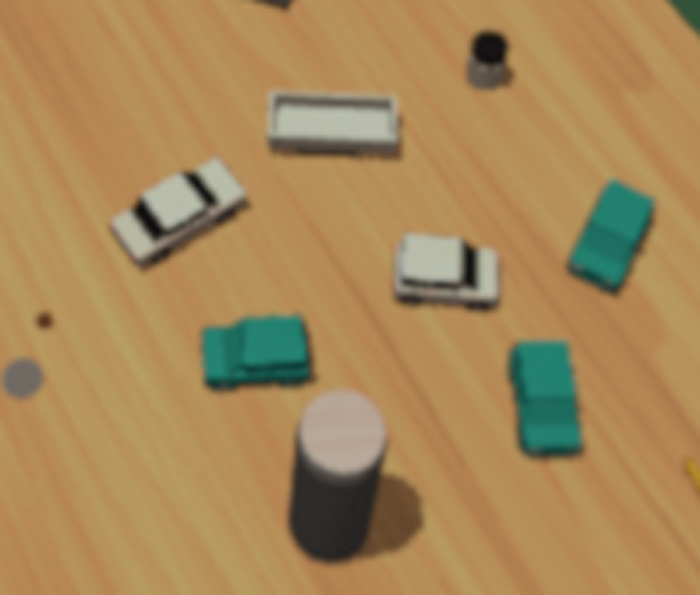

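View pics/c4.png

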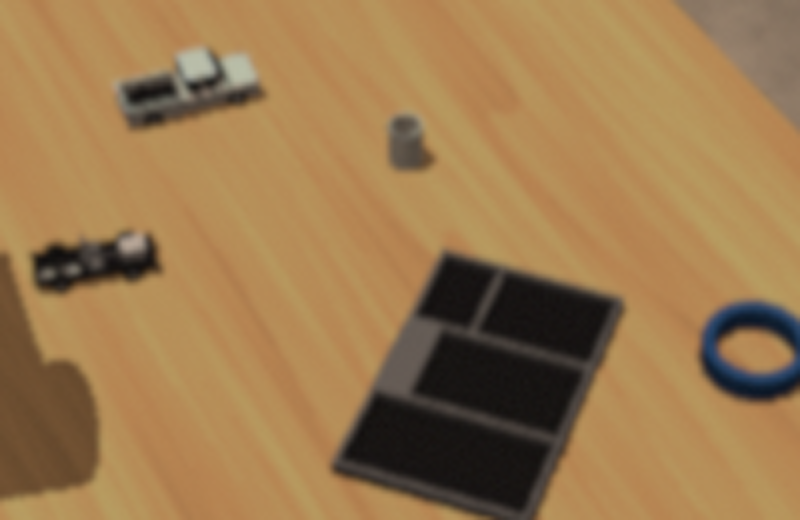

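Crops confirm: the pickup has a bed and cab (186,222). The saloon has a bonnet and a boot (388,268). The only white hatchback is at (429,222), because the other three hatchback shapes are turquoise. The capped pot is at (387,183), and the open pot at (233,183) has no cap. Next I'll measure.

```bash
cat > meas.py <<'E'
from h import *
def blob(n,im,uv,box,zc):
    b=im.astype(int); m=((b[:,:,2]-b[:,:,0])<40).astype(np.uint8)
    w=np.zeros_like(m);u,v=uv;w[v-box:v+box,u-box:u+box]=1
    m=m*w
    nl,l,st,c=cv2.connectedComponentsWithStats(m)
    i=1+np.argmax(st[1:,4]); ys,xs=np.where(l==i)
    P=px2w(n,np.c_[xs,ys],zc)[:,:2]*1000
    r=cv2.minAreaRect(P.astype(np.float32)); bp=cv2.boxPoints(r)
    e=[bp[1]-bp[0],bp[2]-bp[1]];e=max(e,key=np.linalg.norm)
    a=np.degrees(np.arctan2(e[1],e[0]))%180
    return np.round(r[0],1),np.round(sorted(r[1]),1),round(a,1),st[i,4]
def tray(n,im):
    h=12
    return None
E
python3 - <<'E'
from meas import *
t=cv2.imread('pics/top0.png');s=cv2.imread('pics/side0.png')
for nm,a,b,zc in [('pickup',(186,222),(257,111),.012),('saloon',(388,268),(311,281),.012),('hatch',(429,222),(388,297),.012),('pot',(387,183),(400,236),.02),('chassis',(228,267),(234,155),.01),('shell',(384,224),(355,255),.014),('empty',(233,183),(311,125),.019)]:
    for n,im,uv in(('top',t,a),('side',s,b)):
        print(nm,n,*blob(n,im,uv,24,zc))
# tray outer hull at z=12mm, top; rows of quad
for n,im,uv in(('top',t,(307,205)),('side',s,(330,187))):
    b=im.astype(int); m=((b[:,:,2]-b[:,:,0])<30).astype(np.uint8)
    w=np.zeros_like(m);w[uv[1]-45:uv[1]+45,uv[0]-45:uv[0]+45]=1
    nl,l,st,c=cv2.connectedComponentsWithStats(m*w);i=1+np.argmax(st[1:,4])
    ys,xs=np.where(l==i)
    for z in(.008,.012):
        r=cv2.minAreaRect((px2w(n,np.c_[xs,ys],z)[:,:2]*1000).astype(np.float32))
        print(n,z,r,cv2.boxPoints(r).round(0).tolist())
    print('filler',px2w(n,[(292,213)] if n=='top' else [(312,179)],.012)*1000)
# can, tape
print(px2w('top',[(481,276)],.15),px2w('side',[(357,343)],.15),px2w('top',[(330,147)],.024),px2w('side',[(399,176)],.024))
E
```

```text
pickup top [531.7 383.2] [ 48.5 112.6] 172.5 480
pickup side [532.  392.5] [ 72.7 111. ] 171.8 406
saloon top [ 397.7 -249.4] [40.1 93.6] 5.9 396
saloon side [ 397.3 -244. ] [48.8 93. ] 6.7 605
hatch top [ 535.4 -380.5] [40.6 70.7] 146.6 290
hatch side [ 537.1 -373.5] [51.1 67.6] 147.5 516
pot top [ 659.  -250.8] [24.9 28.8] 179.1 70
pot side [ 657.  -246.1] [24.5 48.8] 50.1 133
chassis top [392.4 240.1] [38.8 90.7] 163.2 329
chassis side [392.2 243.2] [47.1 88.4] 164.9 274
shell top [ 528.5 -241.2] [40.3 95.1] 148.6 402
shell side [ 529.7 -236.3] [47.8 92.7] 151.4 595
empty top [654.1 237.3] [28.9 29.3] 90.1 78
empty side [654.3 240.4] [22.9 56.5] 66.8 93
top 0.008 ((592.0145263671875, -0.0771942138671875), (216.72512817382812, 140.20579528808594), 40.85393142700195) [[464.0, -18.0], [556.0, -124.0], [720.0, 18.0], [628.0, 124.0]]
top 0.012 ((591.4419555664062, -0.3242034912109375), (215.98497009277344, 139.7270050048828), 40.85394287109375) [[464.0, -18.0], [555.0, -124.0], [719.0, 17.0], [627.0, 123.0]]
filler [[562.51218843  44.54731226  12.        ]]
side 0.008 ((591.230224609375, 1.9013824462890625), (221.51705932617188, 143.07855224609375), 40.89030075073242) [[461.0, -17.0], [554.0, -125.0], [722.0, 20.0], [628.0, 128.0]]
side 0.012 ((589.5108642578125, -1.0265579223632812), (220.68035888671875, 142.53811645507812), 40.89028549194336) [[459.0, -19.0], [553.0, -127.0], [720.0, 17.0], [626.0, 125.0]]
filler [[554.0650132   44.37250731  12.        ]]
[[ 0.37839932 -0.48122973  0.15      ]] [[ 0.37790362 -0.48040202  0.15      ]] [[ 0.77150399 -0.072665    0.024     ]] [[ 0.77470299 -0.07393943  0.024     ]]
```

```bash
cat > plan.py <<'E'
import sys
from h import *
def plan(x,y,z,jaw):
    s=arm.observe();M=R.from_rotvec(s['orientation']).as_matrix()
    j=np.radians(jaw);c,sn=np.cos(j),np.sin(j)
    T=np.array([[c,sn,0],[sn,-c,0],[0,0,-1.]])
    p=s['ee_pos']*1000
    print('t',round(s['time_s'],2),'pos',p.round(1),'jaw',np.degrees(np.arctan2(M[1,0],M[0,0])).round(1),'w',round(s['width']*1000,1),'F',s['wrist_force'].round(1))
    d=np.array([x,y,z],float)-p
    print('turn',R.from_matrix(M.T@T).as_rotvec().round(3),'shift cm',(M.T@d/10).round(2),'q',s['joint_pos'].round(2))
if __name__=='__main__': plan(*map(float,sys.argv[1:5]))
E
python3 plan.py 532 387 100 82.5
```

```text
t 0.1 pos [162.2 603.1 214. ] jaw 74.9 w 91.6 F [-0.   0.1 -0.1]
turn [-0.     0.001 -0.132] shift cm [-11.25  41.32  11.41] q [ 1.31  0.35  1.63  0.    1.16 -0.  ]
```

```bash
python3 -m handwheel '[[[0,0,-0.132],[-2.8,10.3,2.8],0.8],[[0,0,-0.132],[-11.25,41.3,11.4],0.8],[[0,0,-0.132],[-11.25,41.3,11.4],0.8],[[0,0,-0.132],[-11.25,41.3,11.4],0.8],[[0,0,-0.132],[-11.25,41.3,11.4],0.8],[[0,0,-0.132],[-11.25,41.3,11.4],0.8],[[0,0,-0.132],[-11.25,41.3,11.4],0.8],[[0,0,-0.132],[-11.25,41.3,11.4],0.8],[[0,0,-0.132],[-11.25,41.3,11.4],0.8],[[0,0,-0.132],[-11.25,41.3,11.4],0.8]]' 20; python3 plan.py 532 387 100 82.5
```

```text
time_s: 0.93
ee_pos: [0.5104, 0.3995, 0.1068]
orientation: [-2.362, -2.071, 0.001]
wrist_force: [0.1, 0.4, 1.2]
width: 0.0738
t 0.93 pos [510.4 399.5 106.8] jaw 82.5 w 73.8 F [0.1 0.4 1.2]
turn [-0.  0.  0.] shift cm [-0.96  2.3   0.68] q [ 0.66  0.5   1.67  0.    0.97 -0.78]
```

```bash
python3 -m handwheel '[[[0,0,0],[0,0,0],0.8],[[0,0,0],[0,0,0],0.8],[[0,0,0],[0,0,0],0.8]]'; python3 plan.py 532 387 60 82.5
python3 - <<'E'
from h import *
t=arm.grab_frame('top')[:,:,::-1];s=arm.grab_frame('side')[:,:,::-1]
a=cv2.resize(t[150:300,120:270],(390,390),interpolation=2);u=w2px('side',[.532,.387,.05])[0].astype(int);print(u)
b=cv2.resize(s[max(u[1]-75,0):max(u[1]-75,0)+150,u[0]-75:u[0]+75],(390,390),interpolation=2)
cv2.imwrite('pics/p1.png',np.hstack([a,b]))
E
```

```text
time_s: 1.18
ee_pos: [0.5086, 0.4008, 0.1073]
orientation: [-2.363, -2.07, 0.002]
wrist_force: [-0.1, -0.4, -0.3]
width: 0.0736
t 1.18 pos [508.6 400.8 107.3] jaw 82.5 w 73.6 F [-0.1 -0.4 -0.3]
turn [-0.001  0.    -0.001] shift cm [-1.06  2.51  4.73] q [ 0.66  0.5   1.67  0.    0.98 -0.77]
[255 102]
```

View pics/p1.png

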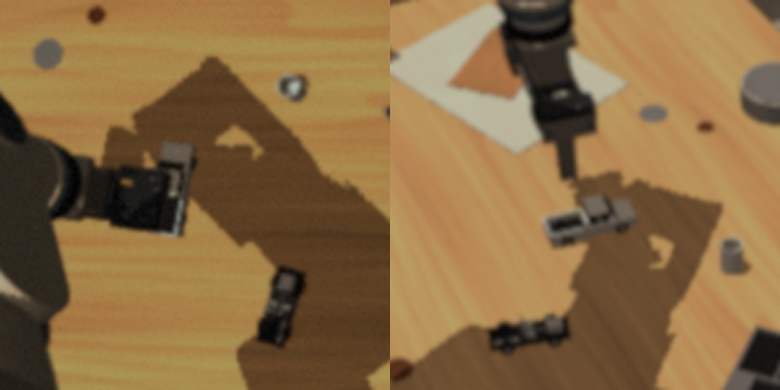

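The gripper hangs over the pickup, with the jaws across its width. Descending.

```bash
python3 -m handwheel '[[[0,0,0],[-1.06,2.5,2.5],0.8],[[0,0,0],[-1.06,2.5,4.7],0.8],[[0,0,0],[-1.06,2.5,7],0.8],[[0,0,0],[-1.06,2.5,9],0.8],[[0,0,0],[-1.06,2.5,9.4],0.8],[[0,0,0],[-1.06,2.5,9.4],0.8],[[0,0,0],[-1.06,2.5,9.4],0.8]]'; python3 plan.py 532 387 10 82.5
```

```text
time_s: 1.87
ee_pos: [0.5323, 0.3883, 0.0146]
orientation: [2.361, 2.073, 0.001]
wrist_force: [-0.5, 0.4, 0.6]
width: 0.0738
t 1.87 pos [532.3 388.3  14.6] jaw 82.6 w 73.8 F [-0.5  0.4  0.6]
turn [ 0.001 -0.001  0.001] shift cm [-0.13 -0.01  0.46] q [ 0.63  0.63  1.69  0.    0.82 -0.81]
```

```bash
python3 -m handwheel '[[[0,0,0],[-0.1,0,0.4],0.8],[[0,0,0],[-0.1,0,0.4],0.8],[[0,0,0],[-0.1,0,0.4],0.1],[[0,0,0],[-0.1,0,0.4],0.1],[[0,0,0],[-0.1,0,0.4],0.1],[[0,0,0],[-0.1,0,0.4],0.1],[[0,0,0],[-0.1,0,0.4],0.1],[[0,0,0],[-0.1,0,0.4],0.1],[[0,0,0],[-0.1,0,0.4],0.1],[[0,0,0],[-0.1,0,0.4],0.1]]' 20; python3 plan.py 532 387 10 82.5
```

```text
time_s: 2.7
ee_pos: [0.5323, 0.386, 0.0097]
orientation: [2.362, 2.071, -0.001]
wrist_force: [0.2, -2.3, 2.0]
width: 0.0377
t 2.7 pos [532.3 386.    9.7] jaw 82.5 w 37.7 F [ 0.2 -2.3  2. ]
turn [-0.  0.  0.] shift cm [ 0.09 -0.04 -0.03] q [ 0.63  0.64  1.69 -0.    0.82 -0.81]
```

Width is 37.7 mm, so the pickup is held. Lift.

```bash
python3 -m handwheel '[[[0,0,0],[0,0,-1],0.1],[[0,0,0],[0,0,-3],0.1],[[0,0,0],[0,0,-6],0.1],[[0,0,0],[0,0,-8],0.1],[[0,0,0],[0,0,-8],0.1],[[0,0,0],[0,0,-8],0.1]]'; python3 plan.py 536.5 -47 90 40.85
```

```text
time_s: 3.2
ee_pos: [0.5331, 0.3868, 0.091]
orientation: [2.362, 2.071, 0.004]
wrist_force: [0.3, -1.2, -2.3]
width: 0.0379
t 3.2 pos [533.1 386.8  91. ] jaw 82.5 w 37.9 F [ 0.3 -1.2 -2.3]
turn [ 0.001 -0.003  0.727] shift cm [-4.297e+01  6.000e+00  3.000e-02] q [ 0.63  0.53  1.66  0.    0.95 -0.81]
```

```bash
python3 -m handwheel '[[[0,0,0.05],[-2,0.3,0],0.1],[[0,0,0.12],[-5,0.7,0],0.1],[[0,0,0.2],[-8.5,1.2,0],0.1],[[0,0,0.28],[-12,1.7,0],0.1],[[0,0,0.36],[-15.5,2.2,0],0.1],[[0,0,0.44],[-19,2.7,0],0.1],[[0,0,0.52],[-22.5,3.2,0],0.1],[[0,0,0.6],[-26,3.7,0],0.1],[[0,0,0.66],[-29,4.1,0],0.1],[[0,0,0.7],[-31,4.4,0],0.1]]'; python3 -m handwheel '[[[0,0,0],[0,0,0],0.1],[[0,0,0],[0,0,0],0.1]]'; python3 plan.py 536.5 -47 60 40.85;python3 - <<'E'
from h import *
t=arm.grab_frame('side')[:,:,::-1]
cv2.imwrite('pics/p2.png',cv2.resize(t[60:260,200:440],None,fx=3,fy=3,interpolation=2))
E
```

```text
time_s: 4.03
ee_pos: [0.5339, 0.0704, 0.0881]
orientation: [-2.931, -1.129, 0.005]
wrist_force: [-0.1, 0.2, -2.3]
width: 0.0375
time_s: 4.2
ee_pos: [0.5347, 0.0722, 0.0885]
orientation: [-2.929, -1.133, 0.003]
wrist_force: [0.1, -0.1, -2.0]
width: 0.038
t 4.2 pos [534.7  72.2  88.5] jaw 42.3 w 38.0 F [ 0.1 -0.1 -2. ]
turn [-0.001  0.002  0.025] shift cm [-7.88  8.95  2.85] q [ 0.13  0.38  1.92  0.    0.84 -0.61]
```

View pics/p2.png

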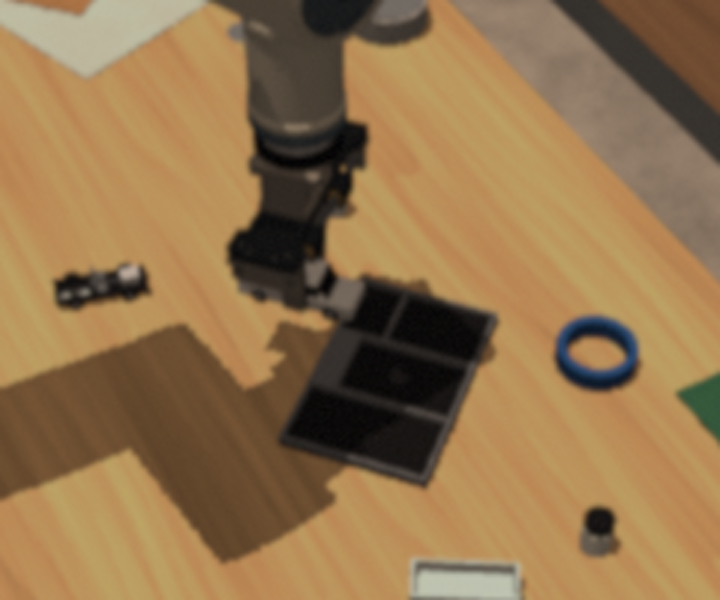

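The pickup hangs level in the jaws, just past the tray's corner. On to the long bay.

```bash
python3 -m handwheel '[[[0,0,0.01],[-1.5,1.7,0],0.1],[[0,0,0.025],[-4,4.5,0],0.1],[[0,0,0.025],[-6.5,7.3,0],0.1],[[0,0,0.025],[-7.9,8.95,0.5],0.1],[[0,0,0.025],[-7.9,8.95,2],0.1],[[0,0,0.025],[-7.9,8.95,3.5],0.1],[[0,0,0.025],[-7.9,8.95,4.5],0.1],[[0,0,0.025],[-7.9,8.95,5],0.1],[[0,0,0.025],[-7.9,8.95,5],0.1],[[0,0,0.025],[-7.9,8.95,5],0.1]]';  python3 plan.py 536.5 -47 14 40.85;python3 - <<'E'
from h import *
t=arm.grab_frame('side')[:,:,::-1]
cv2.imwrite('pics/p3.png',cv2.resize(t[90:250,240:440],None,fx=3.5,fy=3.5,interpolation=2))
E
```

```text
time_s: 5.08
ee_pos: [0.5376, -0.0454, 0.0395]
orientation: [-2.942, -1.101, 0.001]
wrist_force: [-0.1, 0.1, -1.8]
width: 0.0379
t 5.08 pos [537.6 -45.4  39.5] jaw 41.0 w 37.9 F [-0.1  0.1 -1.8]
turn [-0.     0.     0.003] shift cm [-0.19  0.04  2.55] q [-0.09  0.46  1.95  0.    0.74 -0.8 ]
```

View pics/p3.png

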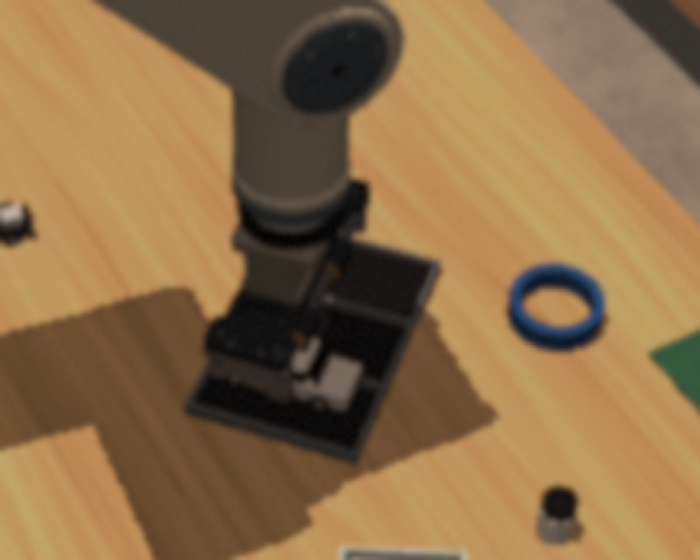

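```bash
python3 -m handwheel '[[[0,0,0],[-0.2,0,0.8],0.1],[[0,0,0],[-0.2,0,1.5],0.1],[[0,0,0],[-0.2,0,2],0.1],[[0,0,0],[-0.2,0,2.3],0.1],[[0,0,0],[-0.2,0,2.45],0.1],[[0,0,0],[-0.2,0,2.45],0.1],[[0,0,0],[-0.2,0,2.45],0.1]]';  python3 plan.py 536.5 -47 14 40.85
```

```text
time_s: 5.72
ee_pos: [0.5361, -0.0476, 0.0151]
orientation: [-2.943, -1.099, 0.0]
wrist_force: [0.6, -0.7, -1.9]
width: 0.0377
t 5.72 pos [536.1 -47.6  15.1] jaw 41.0 w 37.7 F [ 0.6 -0.7 -1.9]
turn [-0.     0.     0.002] shift cm [ 0.07 -0.02  0.11] q [-0.09  0.5   1.96 -0.    0.69 -0.81]
```

```bash
python3 -m handwheel '[[[0,0,0],[0,0,0.07],0.1],[[0,0,0],[0,0,0.14],0.1],[[0,0,0],[0,0,0.14],0.1]]'; python3 -m handwheel '[[[0,0,0],[0,0,0],0.45],[[0,0,0],[0,0,0],0.48],[[0,0,0],[0,0,0],0.52],[[0,0,0],[0,0,0],0.55],[[0,0,0],[0,0,0],0.55],[[0,0,0],[0,0,-1],0.55],[[0,0,0],[0,0,-3],0.55],[[0,0,0],[0,0,-6],0.55],[[0,0,0],[0,0,-9],0.55],[[0,0,0],[0,0,-9],0.55]]';  python3 plan.py 398 -249 100 96
```

```text
time_s: 5.97
ee_pos: [0.5361, -0.0475, 0.0138]
orientation: [2.943, 1.099, 0.0]
wrist_force: [0.4, 0.4, -0.8]
width: 0.0372
time_s: 6.8
ee_pos: [0.5394, -0.0478, 0.1095]
orientation: [2.94, 1.098, 0.011]
wrist_force: [1.3, -0.4, 0.9]
width: 0.0505
t 6.8 pos [539.4 -47.8 109.5] jaw 41.0 w 50.5 F [ 1.3 -0.4  0.9]
turn [ 0.008 -0.002 -0.96 ] shift cm [-23.87   5.91   0.85] q [-0.09  0.35  1.91  0.    0.87 -0.81]
```

```bash
python3 -m handwheel '[[[0,0,-0.1],[-2,0.5,0],0.75],[[0,0,-0.2],[-5,1.2,0],0.75],[[0,0,-0.32],[-8.5,2,0],0.75],[[0,0,-0.44],[-12,3,0],0.75],[[0,0,-0.56],[-15.5,3.9,0],0.75],[[0,0,-0.68],[-19,4.7,0.3],0.75],[[0,0,-0.8],[-22,5.5,0.6],0.75],[[0,0,-0.9],[-23.9,5.9,0.85],0.75],[[0,0,-0.96],[-23.9,5.9,0.85],0.75],[[0,0,-0.96],[-23.9,5.9,0.85],0.75]]';python3 -m handwheel '[[[0,0,0],[0,0,0],0.75],[[0,0,0],[0,0,0],0.75]]'; python3 plan.py 397.6 -248.5 10 96.2
python3 - <<'E'
from h import *
t=arm.grab_frame('top')[:,:,::-1];s=arm.grab_frame('side')[:,:,::-1]
a=cv2.resize(t[140:320,260:440],(390,390),interpolation=2)
b=cv2.resize(s[150:330,240:420],(390,390),interpolation=2)
cv2.imwrite('pics/p4.png',np.hstack([a,b]))
E
```

```text
time_s: 7.63
ee_pos: [0.3934, -0.2497, 0.0954]
orientation: [-2.103, -2.334, 0.0]
wrist_force: [-0.5, -0.5, 1.0]
width: 0.0691
time_s: 7.8
ee_pos: [0.3946, -0.2485, 0.0954]
orientation: [2.105, 2.332, 0.0]
wrist_force: [0.3, -0.1, -0.1]
width: 0.0689
t 7.8 pos [ 394.6 -248.5   95.4] jaw 95.9 w 68.9 F [ 0.3 -0.1 -0.1]
turn [ 0.     0.    -0.006] shift cm [-0.03  0.29  8.54] q [-0.57  0.27  2.07  0.    0.8  -2.24]
```

View pics/p4.png

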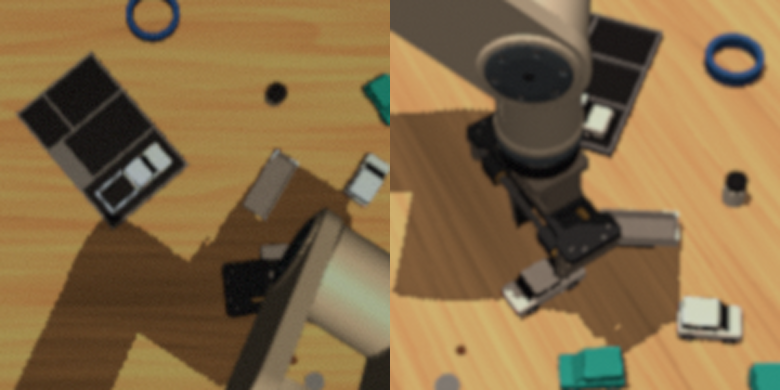

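The pickup lies along the long bay with space at both ends. The gripper is centred over the saloon.

```bash
python3 -m handwheel '[[[0,0,-0.006],[0,0.3,2],0.75],[[0,0,-0.006],[0,0.3,4.5],0.75],[[0,0,-0.006],[0,0.3,6.5],0.75],[[0,0,-0.006],[0,0.3,8],0.75],[[0,0,-0.006],[0,0.3,8.4],0.75],[[0,0,-0.006],[0,0.3,8.4],0.75],[[0,0,-0.006],[0,0.3,8.4],0.75]]'; python3 plan.py 397.6 -248.5 10 96.2
```

```text
time_s: 8.48
ee_pos: [0.3977, -0.2483, 0.0116]
orientation: [-2.095, -2.341, 0.0]
wrist_force: [0.4, 1.1, 0.0]
width: 0.0691
t 8.48 pos [ 397.7 -248.3   11.6] jaw 96.3 w 69.1 F [0.4 1.1 0. ]
turn [-0.    -0.     0.002] shift cm [-0.02 -0.01  0.16] q [-0.56  0.43  2.11  0.    0.6  -2.24]
```

```bash
python3 -m handwheel '[[[0,0,0],[0,0,0.15],0.75],[[0,0,0],[0,0,0.15],0.1],[[0,0,0],[0,0,0.15],0.1],[[0,0,0],[0,0,0.15],0.1],[[0,0,0],[0,0,0.15],0.1],[[0,0,0],[0,0,0.15],0.1],[[0,0,0],[0,0,0.15],0.1],[[0,0,0],[0,0,0.15],0.1],[[0,0,0],[0,0,0.15],0.1]]' 20; python3 -m handwheel '[[[0,0,0],[0,0,-1],0.1],[[0,0,0],[0,0,-3],0.1],[[0,0,0],[0,0,-6],0.1],[[0,0,0],[0,0,-8],0.1],[[0,0,0],[0,0,-8],0.1],[[0,0,0],[0,0,-8],0.1]]'; python3 plan.py 598.8 -9.1 90 40.85
```

```text
time_s: 9.23
ee_pos: [0.3973, -0.2485, 0.01]
orientation: [2.096, 2.34, 0.0]
wrist_force: [-1.7, 1.4, 5.5]
width: 0.0375
time_s: 9.73
ee_pos: [0.398, -0.249, 0.0909]
orientation: [2.094, 2.338, 0.001]
wrist_force: [-0.4, 0.2, -1.4]
width: 0.0376
t 9.73 pos [ 398.  -249.    90.9] jaw 96.3 w 37.6 F [-0.4  0.2 -1.4]
turn [0.003 0.001 0.968] shift cm [21.63 22.6   0.1 ] q [-0.56  0.28  2.07 -0.    0.79 -2.24]
```

```bash
python3 -m handwheel '[[[0,0,0.08],[1.2,1.2,0],0.1],[[0,0,0.18],[3.2,3.4,0],0.1],[[0,0,0.29],[5.6,5.8,0],0.1],[[0,0,0.4],[8.2,8.6,0],0.1],[[0,0,0.51],[10.8,11.3,0],0.1],[[0,0,0.62],[13.4,14,0],0.1],[[0,0,0.73],[16,16.7,0],0.1],[[0,0,0.83],[18.4,19.2,0],0.1],[[0,0,0.91],[20.4,21.3,0],0.1],[[0,0,0.96],[21.6,22.6,0],0.1]]'; python3 -m handwheel '[[[0,0,0],[0,0,0],0.1],[[0,0,0],[0,0,0],0.1],[[0,0,0],[0,0,0],0.1]]'; python3 plan.py 598.8 -9.1 35 40.85
```

```text
time_s: 10.57
ee_pos: [0.599, -0.0063, 0.0881]
orientation: [-2.941, -1.104, 0.002]
wrist_force: [-0.7, 0.5, -0.9]
width: 0.0378
time_s: 10.82
ee_pos: [0.5966, -0.0094, 0.0884]
orientation: [-2.938, -1.11, 0.004]
wrist_force: [-1.1, -1.0, -1.5]
width: 0.038
t 10.82 pos [596.6  -9.4  88.4] jaw 41.4 w 38.0 F [-1.1 -1.  -1.5]
turn [-0.002  0.002  0.01 ] shift cm [0.2  0.13 5.34] q [-0.02  0.46  1.79 -0.    0.89 -0.74]
```

```bash
python3 -m handwheel '[[[0,0,0.01],[0.2,0.1,1],0.1],[[0,0,0.01],[0.2,0.1,2.5],0.1],[[0,0,0.01],[0.2,0.1,4],0.1],[[0,0,0.01],[0.2,0.1,4.8],0.1],[[0,0,0.01],[0.2,0.1,4.8],0.1],[[0,0,0.01],[0.2,0.1,4.8],0.1]]'; python3 plan.py 598.8 -9.1 14 40.85;python3 - <<'E'
from h import *
t=arm.grab_frame('side')[:,:,::-1]
cv2.imwrite('pics/p5.png',cv2.resize(t[90:250,240:440],None,fx=3.5,fy=3.5,interpolation=2))
E
```

```text
time_s: 11.32
ee_pos: [0.5997, -0.009, 0.0412]
orientation: [-2.945, -1.092, 0.002]
wrist_force: [0.5, 0.9, -0.7]
width: 0.038
t 11.32 pos [599.7  -9.   41.2] jaw 40.7 w 38.0 F [ 0.5  0.9 -0.7]
turn [-0.001  0.001 -0.003] shift cm [-0.07 -0.04  2.72] q [-0.02  0.52  1.81 -0.    0.81 -0.73]
```

View pics/p5.png

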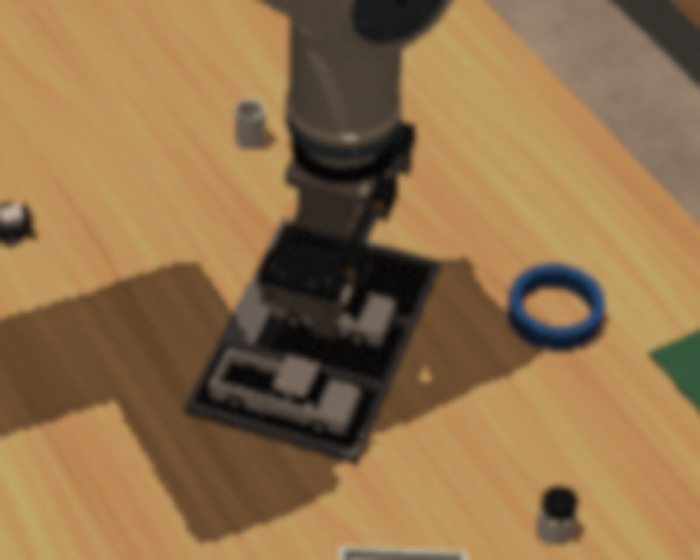

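The saloon sits over the middle bay, between the filler and the end wall. Lower and release part way.

```bash
python3 -m handwheel '[[[0,0,0],[0,0,0.8],0.1],[[0,0,0],[0,0,1.6],0.1],[[0,0,0],[0,0,2.2],0.1],[[0,0,0],[0,0,2.5],0.1],[[0,0,0],[0,0,2.6],0.1],[[0,0,0],[0,0,2.6],0.1],[[0,0,0],[0,0,2.6],0.1]]';  python3 plan.py 598.8 -9.1 14 40.85
```

```text
time_s: 11.95
ee_pos: [0.6004, -0.0083, 0.0158]
orientation: [2.945, 1.093, 0.0]
wrist_force: [0.2, -0.0, -1.0]
width: 0.0378
t 11.95 pos [600.4  -8.3  15.8] jaw 40.7 w 37.8 F [ 0.2 -0.  -1. ]
turn [ 0.    -0.    -0.002] shift cm [-0.17 -0.05  0.18] q [-0.02  0.56  1.82  0.    0.76 -0.73]
```

```bash
python3 -m handwheel '[[[0,0,0],[-0.1,0,0.1],0.1],[[0,0,0],[-0.1,0,0.18],0.1],[[0,0,0],[-0.1,0,0.18],0.1],[[0,0,0],[-0.1,0,0.18],0.1]]'; python3 -m handwheel '[[[0,0,0],[0,0,0],0.45],[[0,0,0],[0,0,0],0.48],[[0,0,0],[0,0,0],0.52],[[0,0,0],[0,0,0],0.54],[[0,0,0],[0,0,0],0.54],[[0,0,0],[0,0,-1],0.54],[[0,0,0],[0,0,-3],0.54],[[0,0,0],[0,0,-6],0.54],[[0,0,0],[0,0,-9],0.54],[[0,0,0],[0,0,-9],0.54]]';  python3 plan.py 535.8 -379.5 100 57
```

```text
time_s: 12.28
ee_pos: [0.5996, -0.009, 0.0141]
orientation: [2.945, 1.093, 0.0]
wrist_force: [-0.2, -0.4, -0.3]
width: 0.0378
time_s: 13.12
ee_pos: [0.6031, -0.0091, 0.1102]
orientation: [2.942, 1.092, 0.012]
wrist_force: [1.4, -0.1, 0.1]
width: 0.0493
t 13.12 pos [603.1  -9.1 110.2] jaw 40.7 w 49.3 F [ 1.4 -0.1  0.1]
turn [ 0.006 -0.005 -0.284] shift cm [-29.28  23.67   0.97] q [-0.02  0.43  1.78  0.    0.93 -0.73]
```

```bash
python3 -m handwheel '[[[0,0,-0.05],[-1.8,1.5,0],0.75],[[0,0,-0.1],[-4.6,3.7,0.2],0.75],[[0,0,-0.15],[-7.8,6.3,0.4],0.75],[[0,0,-0.2],[-11,8.9,0.6],0.75],[[0,0,-0.25],[-14.2,11.5,0.8],0.75],[[0,0,-0.284],[-17.4,14.1,1],0.75],[[0,0,-0.284],[-20.6,16.7,1],0.75],[[0,0,-0.284],[-23.8,19.3,1],0.75],[[0,0,-0.284],[-26.8,21.7,1],0.75],[[0,0,-0.284],[-29.3,23.7,1],0.75]]'; python3 -m handwheel '[[[0,0,0],[0,0,0],0.75],[[0,0,0],[0,0,0],0.75],[[0,0,0],[0,0,0],0.75]]';  python3 plan.py 535.8 -379.5 10 57
python3 - <<'E'
from h import *
t=arm.grab_frame('top')[:,:,::-1];s=arm.grab_frame('side')[:,:,::-1]
a=cv2.resize(t[130:310,260:440],(390,390),interpolation=2)
b=cv2.resize(s[180:360,300:480],(390,390),interpolation=2)
cv2.imwrite('pics/p6.png',np.hstack([a,b]))
E
```

```text
time_s: 13.95
ee_pos: [0.5313, -0.3825, 0.0942]
orientation: [2.761, 1.498, -0.0]
wrist_force: [0.1, 0.1, 0.4]
width: 0.0689
time_s: 14.2
ee_pos: [0.5319, -0.3792, 0.0938]
orientation: [-2.76, -1.498, 0.0]
wrist_force: [0.1, 0.8, -0.2]
width: 0.0689
t 14.2 pos [ 531.9 -379.2   93.8] jaw 57.0 w 68.9 F [ 0.1  0.8 -0.2]
turn [-0.001 -0.    -0.   ] shift cm [0.18 0.35 8.38] q [-0.62  0.52  1.66  0.    0.96 -1.62]
```

View pics/p6.png

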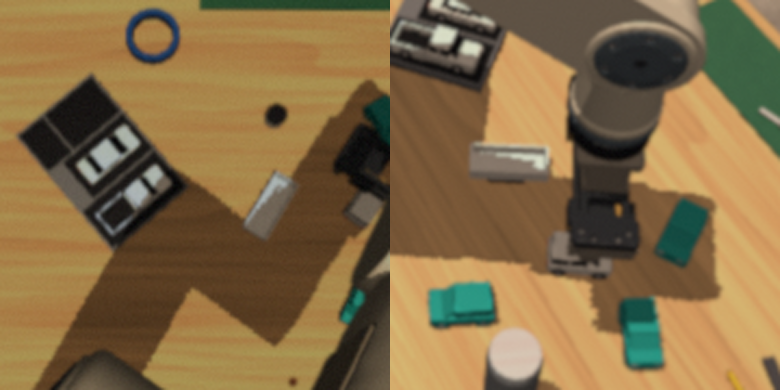

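Saloon and pickup are both well inside their bays. The gripper is over the white hatchback; descending.

```bash
python3 -m handwheel '[[[0,0,0],[0.2,0.35,2],0.75],[[0,0,0],[0.2,0.35,4.5],0.75],[[0,0,0],[0.2,0.35,6.5],0.75],[[0,0,0],[0.2,0.35,8],0.75],[[0,0,0],[0.2,0.35,8.3],0.75],[[0,0,0],[0.2,0.35,8.3],0.75],[[0,0,0],[0.2,0.35,8.3],0.75]]'; python3 plan.py 535.8 -379.5 10 57
```

```text
time_s: 14.88
ee_pos: [0.5369, -0.3795, 0.0117]
orientation: [2.76, 1.501, 0.0]
wrist_force: [0.4, -0.5, 0.9]
width: 0.0686
t 14.88 pos [ 536.9 -379.5   11.7] jaw 57.1 w 68.6 F [ 0.4 -0.5  0.9]
turn [ 0.001 -0.     0.001] shift cm [-0.06 -0.09  0.17] q [-0.62  0.63  1.69  0.    0.82 -1.61]
```

```bash
python3 -m handwheel '[[[0,0,0],[0,-0.1,0.15],0.75],[[0,0,0],[0,-0.1,0.15],0.1],[[0,0,0],[0,-0.1,0.15],0.1],[[0,0,0],[0,-0.1,0.15],0.1],[[0,0,0],[0,-0.1,0.15],0.1],[[0,0,0],[0,-0.1,0.15],0.1],[[0,0,0],[0,-0.1,0.15],0.1],[[0,0,0],[0,-0.1,0.15],0.1],[[0,0,0],[0,-0.1,0.15],0.1]]' 20; python3 -m handwheel '[[[0,0,0],[0,0,-1],0.1],[[0,0,0],[0,0,-3],0.1],[[0,0,0],[0,0,-6],0.1],[[0,0,0],[0,0,-8],0.1],[[0,0,0],[0,0,-9],0.1],[[0,0,0],[0,0,-9],0.1],[[0,0,0],[0,0,-9],0.1]]'; python3 plan.py 661.2 29 100 40.85
```

```text
time_s: 15.63
ee_pos: [0.5355, -0.3796, 0.0097]
orientation: [2.761, 1.499, 0.0]
wrist_force: [-1.1, 0.5, 3.3]
width: 0.0378
time_s: 16.22
ee_pos: [0.5353, -0.3794, 0.0994]
orientation: [2.76, 1.499, 0.0]
wrist_force: [-1.3, 0.3, -0.9]
width: 0.0379
t 16.22 pos [ 535.3 -379.4   99.4] jaw 57.0 w 37.9 F [-1.3  0.3 -0.9]
turn [ 0.    -0.     0.282] shift cm [ 41.11 -11.68  -0.06] q [-0.62  0.52  1.65 -0.    0.97 -1.61]
```

```bash
python3 -m handwheel '[[[0,0,0.03],[2,-0.6,0],0.1],[[0,0,0.06],[5,-1.4,0],0.1],[[0,0,0.1],[8.5,-2.4,0],0.1],[[0,0,0.14],[12,-3.4,0],0.1],[[0,0,0.18],[15.5,-4.4,0],0.1],[[0,0,0.22],[19,-5.4,0],0.1],[[0,0,0.26],[22.5,-6.4,0],0.1],[[0,0,0.28],[26,-7.4,0],0.1],[[0,0,0.28],[29,-8.2,0],0.1],[[0,0,0.28],[31.5,-9,0],0.1]]'; python3 plan.py 661.2 29 90 40.85
```

```text
time_s: 17.05
ee_pos: [0.6308, -0.0638, 0.0974]
orientation: [-2.941, -1.1, 0.004]
wrist_force: [0.1, 0.0, -1.6]
width: 0.0377
t 17.05 pos [630.8 -63.8  97.4] jaw 41.0 w 37.7 F [ 0.1  0.  -1.6]
turn [-0.002  0.002  0.003] shift cm [ 8.39 -5.    0.74] q [-0.1   0.49  1.7   0.    0.95 -0.82]
```

```bash
python3 -m handwheel '[[[0,0,0],[2,-1.2,0],0.1],[[0,0,0],[4.5,-2.7,0],0.1],[[0,0,0],[7,-4.2,0.3],0.1],[[0,0,0],[8.4,-5,0.7],0.1],[[0,0,0],[8.4,-5,0.7],0.1],[[0,0,0],[8.4,-5,0.7],0.1],[[0,0,0],[8.4,-5,0.7],0.1]]'; python3 plan.py 661.2 29 40 40.85
```

```text
time_s: 17.63
ee_pos: [0.6611, 0.0256, 0.0914]
orientation: [-2.943, -1.099, 0.003]
wrist_force: [-0.0, -0.0, -1.6]
width: 0.0379
t 17.63 pos [661.1  25.6  91.4] jaw 41.0 w 37.9 F [-0.  -0.  -1.6]
turn [-0.001  0.002  0.002] shift cm [ 0.24 -0.25  5.14] q [ 0.04  0.54  1.64 -0.    0.96 -0.68]
```

```bash
python3 -m handwheel '[[[0,0,0],[0.2,-0.2,1],0.1],[[0,0,0],[0.2,-0.2,2.5],0.1],[[0,0,0],[0.2,-0.2,4],0.1],[[0,0,0],[0.2,-0.2,5],0.1],[[0,0,0],[0.2,-0.2,5],0.1],[[0,0,0],[0.2,-0.2,5],0.1],[[0,0,0],[0.2,-0.2,5],0.1]]'; python3 plan.py 661.2 29 14 40.85;python3 - <<'E'
from h import *
t=arm.grab_frame('side')[:,:,::-1]
cv2.imwrite('pics/p7.png',cv2.resize(t[90:250,240:440],None,fx=3.5,fy=3.5,interpolation=2))
E
```

```text
time_s: 18.22
ee_pos: [0.6626, 0.029, 0.0429]
orientation: [2.943, 1.099, 0.001]
wrist_force: [-0.5, 0.0, -0.6]
width: 0.0382
t 18.22 pos [662.6  29.   42.9] jaw 40.9 w 38.2 F [-0.5  0.  -0.6]
turn [ 0.    -0.001  0.002] shift cm [-0.11 -0.1   2.89] q [ 0.04  0.6   1.67 -0.    0.88 -0.67]
```

View pics/p7.png

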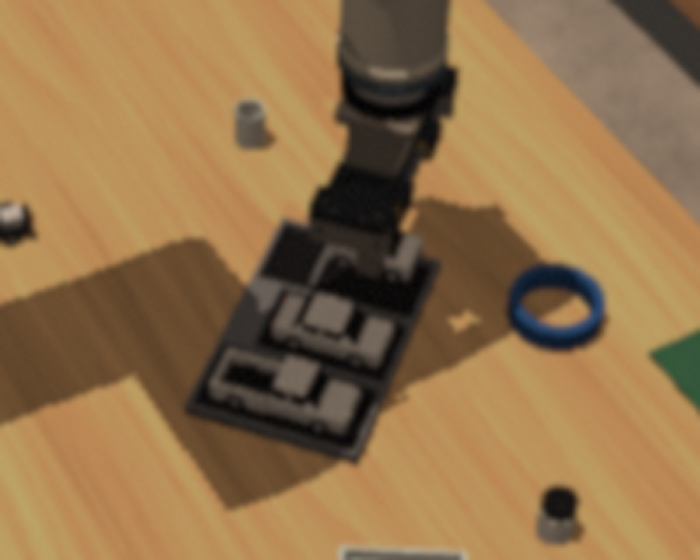

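The hatchback hangs over the short bay, clear of the divider. Lower.

```bash
python3 -m handwheel '[[[0,0,0],[-0.1,-0.1,0.8],0.1],[[0,0,0],[-0.1,-0.1,1.7],0.1],[[0,0,0],[-0.1,-0.1,2.3],0.1],[[0,0,0],[-0.1,-0.1,2.6],0.1],[[0,0,0],[-0.1,-0.1,2.75],0.1],[[0,0,0],[-0.1,-0.1,2.75],0.1],[[0,0,0],[-0.1,-0.1,2.75],0.1]]';  python3 plan.py 661.2 29 13.8 40.85
```

```text
time_s: 18.85
ee_pos: [0.6609, 0.0295, 0.0149]
orientation: [2.943, 1.099, -0.0]
wrist_force: [-0.3, -1.0, -1.1]
width: 0.0378
t 18.85 pos [660.9  29.5  14.9] jaw 41.0 w 37.8 F [-0.3 -1.  -1.1]
turn [0.    0.    0.002] shift cm [-0.01  0.05  0.11] q [ 0.04  0.63  1.68 -0.    0.83 -0.67]
```

```bash
python3 -m handwheel '[[[0,0,0],[0,0,0.06],0.1],[[0,0,0],[0,0,0.12],0.1],[[0,0,0],[0,0,0.12],0.1]]'; python3 -m handwheel '[[[0,0,0],[0,0,0],0.45],[[0,0,0],[0,0,0],0.48],[[0,0,0],[0,0,0],0.52],[[0,0,0],[0,0,0],0.54],[[0,0,0],[0,0,0],0.54],[[0,0,0],[0,0,-1],0.54],[[0,0,0],[0,0,-3],0.54],[[0,0,0],[0,0,-6],0.54],[[0,0,0],[0,0,-9],0.54],[[0,0,0],[0,0,-9],0.54]]';  python3 plan.py 658 -249 100 40.85
```

```text
time_s: 19.1
ee_pos: [0.661, 0.0295, 0.0139]
orientation: [2.943, 1.099, 0.0]
wrist_force: [0.1, 0.6, -0.4]
width: 0.0376
time_s: 19.93
ee_pos: [0.6646, 0.0296, 0.1106]
orientation: [2.94, 1.098, 0.013]
wrist_force: [1.2, 0.4, 0.9]
width: 0.0496
t 19.93 pos [664.6  29.6 110.6] jaw 41.0 w 49.6 F [1.2 0.4 0.9]
turn [ 0.006 -0.007  0.002] shift cm [-18.77  20.6    1.04] q [ 0.04  0.51  1.63 -0.    0.99 -0.67]
```

```bash
python3 -m handwheel '[[[0,0,0],[-1.4,1.5,0],0.65],[[0,0,0],[-3.5,3.8,0.2],0.65],[[0,0,0],[-6,6.5,0.4],0.65],[[0,0,0],[-8.5,9.3,0.6],0.65],[[0,0,0],[-11,12,0.8],0.65],[[0,0,0],[-13.5,14.8,1],0.65],[[0,0,0],[-16,17.5,1],0.65],[[0,0,0],[-18,19.7,1],0.65],[[0,0,0],[-18.8,20.6,1],0.65],[[0,0,0],[-18.8,20.6,1],0.65]]';python3 -m handwheel '[[[0,0,0],[0,0,0],0.65],[[0,0,0],[0,0,0],0.65]]';  python3 plan.py 658 -249 14 40.85
python3 - <<'E'
from h import *
t=arm.grab_frame('top')[:,:,::-1];s=arm.grab_frame('side')[:,:,::-1]
a=cv2.resize(t[130:270,260:400],(390,390),interpolation=2)
b=cv2.resize(s[130:270,300:440],(390,390),interpolation=2)
cv2.imwrite('pics/p8.png',np.hstack([a,b]))
E
```

```text
time_s: 20.77
ee_pos: [0.6537, -0.2521, 0.0941]
orientation: [2.944, 1.095, 0.001]
wrist_force: [-0.4, 0.5, -0.5]
width: 0.0597
time_s: 20.93
ee_pos: [0.6539, -0.2478, 0.0938]
orientation: [-2.942, -1.1, 0.0]
wrist_force: [-0.6, -0.6, 0.5]
width: 0.0598
t 20.93 pos [ 653.9 -247.8   93.8] jaw 41.0 w 59.8 F [-0.6 -0.6  0.5]
turn [-0.001 -0.     0.003] shift cm [0.22 0.36 7.98] q [-0.36  0.58  1.55  0.    1.01 -1.08]
```

View pics/p8.png

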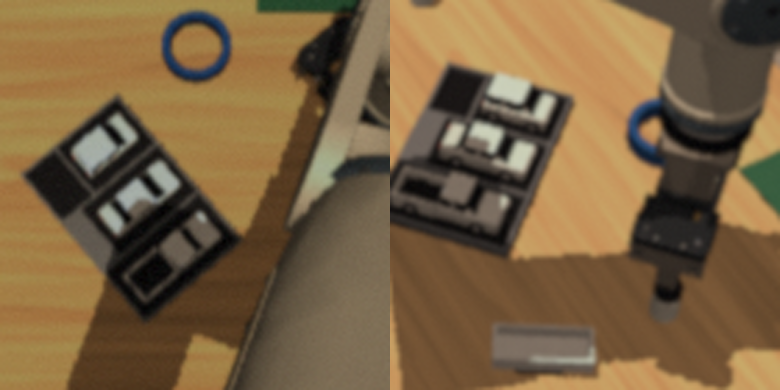

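All three cars sit in their bays; the jaws hang over the capped pot.

```bash
python3 -m handwheel '[[[0,0,0],[0.2,0.35,2],0.65],[[0,0,0],[0.2,0.35,4],0.65],[[0,0,0],[0.2,0.35,6],0.65],[[0,0,0],[0.2,0.35,7.5],0.65],[[0,0,0],[0.2,0.35,7.9],0.65],[[0,0,0],[0.2,0.35,7.9],0.65],[[0,0,0],[0.2,0.35,7.9],0.65]]'; python3 plan.py 658 -249 14 40.85
```

```text
time_s: 21.62
ee_pos: [0.6582, -0.2503, 0.0153]
orientation: [2.942, 1.1, 0.0]
wrist_force: [0.4, 0.3, 0.0]
width: 0.0598
t 21.62 pos [ 658.2 -250.3   15.3] jaw 41.0 w 59.8 F [0.4 0.3 0. ]
turn [ 0.    -0.     0.003] shift cm [ 0.07 -0.11  0.13] q [-0.37  0.69  1.57  0.    0.88 -1.08]
```

```bash
python3 -m handwheel '[[[0,0,0],[0,-0.05,0.1],0.65],[[0,0,0],[0,-0.05,0.1],0.1],[[0,0,0],[0,-0.05,0.1],0.1],[[0,0,0],[0,-0.05,0.1],0.1],[[0,0,0],[0,-0.05,0.1],0.1],[[0,0,0],[0,-0.05,0.1],0.1],[[0,0,0],[0,-0.05,0.1],0.1],[[0,0,0],[0,-0.05,0.1],0.1],[[0,0,0],[0,-0.05,0.1],0.1]]' 20; python3 -m handwheel '[[[0,0,0],[0,0,-1],0.1],[[0,0,0],[0,0,-3],0.1],[[0,0,0],[0,0,-6],0.1],[[0,0,0],[0,0,-8.5],0.1],[[0,0,0],[0,0,-9],0.1],[[0,0,0],[0,0,-9],0.1],[[0,0,0],[0,0,-9],0.1]]'; python3 plan.py 615.4 82 104 40.85
```

```text
time_s: 22.37
ee_pos: [0.6575, -0.2504, 0.014]
orientation: [2.943, 1.099, 0.0]
wrist_force: [-0.8, -1.4, 2.5]
width: 0.0272
time_s: 22.95
ee_pos: [0.657, -0.2501, 0.1034]
orientation: [-2.943, -1.099, 0.0]
wrist_force: [-0.6, 0.2, -1.2]
width: 0.0273
t 22.95 pos [ 657.  -250.1  103.4] jaw 41.0 w 27.3 F [-0.6  0.2 -1.2]
turn [-0.     0.     0.002] shift cm [ 18.63 -27.81  -0.06] q [-0.37  0.58  1.54 -0.    1.03 -1.08]
```

```bash
python3 -m handwheel '[[[0,0,0],[1.1,-1.7,0],0.1],[[0,0,0],[2.8,-4.2,0],0.1],[[0,0,0],[4.8,-7.1,0],0.1],[[0,0,0],[6.8,-10.1,0],0.1],[[0,0,0],[8.8,-13.1,0],0.1],[[0,0,0],[10.8,-16.1,0],0.1],[[0,0,0],[12.8,-19.1,0],0.1],[[0,0,0],[14.8,-22.1,0],0.1],[[0,0,0],[16.8,-25.1,0],0.1],[[0,0,0],[18.2,-27.1,0],0.1]]'; python3 -m handwheel '[[[0,0,0],[0,0,0],0.1],[[0,0,0],[0,0,0],0.1],[[0,0,0],[0,0,0],0.1]]'; python3 plan.py 615.4 82 45 40.85
```

```text
time_s: 23.78
ee_pos: [0.615, 0.0764, 0.1017]
orientation: [-2.941, -1.1, 0.005]
wrist_force: [0.6, -0.0, -0.3]
width: 0.0275
time_s: 24.03
ee_pos: [0.6164, 0.0731, 0.1024]
orientation: [-2.943, -1.1, 0.003]
wrist_force: [0.2, -0.2, -1.2]
width: 0.0273
t 24.03 pos [616.4  73.1 102.4] jaw 41.0 w 27.3 F [ 0.2 -0.2 -1.2]
turn [-0.001  0.002  0.003] shift cm [ 0.52 -0.73  5.74] q [ 0.12  0.47  1.73 -0.    0.94 -0.6 ]
```

Run:
```python
from h import *
s=cv2.imread('pics/p8.png')
# small well corners in tray frame, expected world -> side pixels
c=np.array([591,0]);e=np.radians(130.85);ex=np.array([np.cos(e),np.sin(e)]);ey=np.array([-ex[1],ex[0]])
print((c+46*ex-72*ey).round(1))
t=arm.grab_frame('side')[:,:,::-1].copy()
P=[list((c+a*ex+b*ey)/1000)+[.012] for a,b in((24,-38),(68,-38),(68,-106),(24,-106))]
cv2.polylines(t,[np.round(w2px('side',P)).astype(int)],True,(0,0,255),1)
cv2.imwrite('pics/p9.png',cv2.resize(t[90:250,240:440],None,fx=3.5,fy=3.5,interpolation=2))
```

```text
[615.4  81.9]
```

View pics/p9.png

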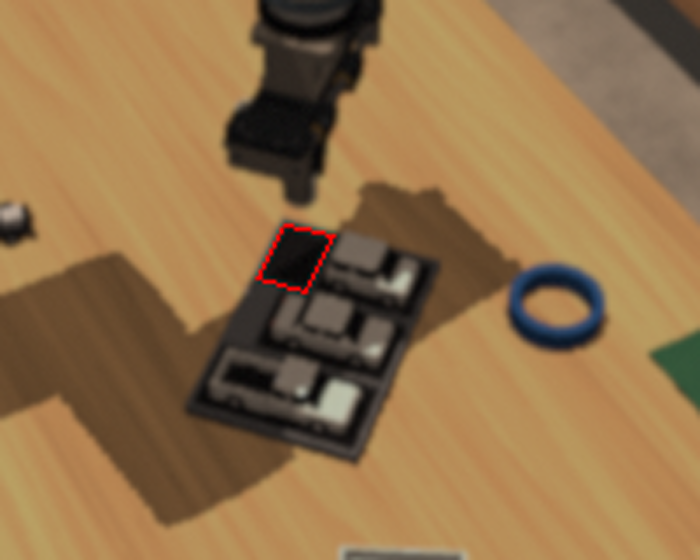

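The projected outline of the small well lands exactly on the pictured one (crop 297,258). Lower the pot.

```bash
python3 -m handwheel '[[[0,0,0],[0.3,-0.4,0.5],0.1],[[0,0,0],[0.5,-0.7,2],0.1],[[0,0,0],[0.5,-0.7,4],0.1],[[0,0,0],[0.5,-0.7,5.5],0.1],[[0,0,0],[0.5,-0.7,6.5],0.1],[[0,0,0],[0.5,-0.7,7],0.1],[[0,0,0],[0.5,-0.7,7],0.1],[[0,0,0],[0.5,-0.7,7],0.1],[[0,0,0],[0.5,-0.7,7],0.1]]'; python3 plan.py 615.4 82 18 40.85
```

```text
time_s: 24.83
ee_pos: [0.6171, 0.0821, 0.0346]
orientation: [2.943, 1.099, 0.002]
wrist_force: [-0.0, 0.2, -0.1]
width: 0.0276
t 24.83 pos [617.1  82.1  34.6] jaw 40.9 w 27.6 F [-0.   0.2 -0.1]
turn [ 0.001 -0.001  0.002] shift cm [-0.14 -0.1   1.65] q [ 0.13  0.56  1.76  0.    0.81 -0.58]
```

```bash
python3 -m handwheel '[[[0,0,0],[-0.1,-0.1,0.6],0.1],[[0,0,0],[-0.1,-0.1,1.1],0.1],[[0,0,0],[-0.1,-0.1,1.4],0.1],[[0,0,0],[-0.1,-0.1,1.55],0.1],[[0,0,0],[-0.1,-0.1,1.55],0.1],[[0,0,0],[-0.1,-0.1,1.55],0.1],[[0,0,0],[-0.1,-0.1,1.55],0.1]]'; python3 plan.py 615.4 82 18 40.85
```

```text
time_s: 25.42
ee_pos: [0.615, 0.0824, 0.0182]
orientation: [2.943, 1.099, 0.0]
wrist_force: [0.7, 0.3, -0.5]
width: 0.0272
t 25.42 pos [615.   82.4  18.2] jaw 41.0 w 27.2 F [ 0.7  0.3 -0.5]
turn [ 0.    -0.     0.002] shift cm [0.   0.05 0.02] q [ 0.13  0.58  1.77 -0.    0.79 -0.58]
```

```bash
python3 -m handwheel '[[[0,0,0],[0,0,0],0.34],[[0,0,0],[0,0,0],0.37],[[0,0,0],[0,0,0],0.4],[[0,0,0],[0,0,0],0.43],[[0,0,0],[0,0,0],0.45],[[0,0,0],[0,0,-1],0.45],[[0,0,0],[0,0,-3],0.45],[[0,0,0],[0,0,-6],0.45],[[0,0,0],[0,0,-10],0.45],[[0,0,0],[0,0,-13],0.45]]';  python3 plan.py 480 400 200 60
```

```text
time_s: 26.25
ee_pos: [0.6153, 0.0824, 0.1514]
orientation: [2.943, 1.099, 0.002]
wrist_force: [1.2, -0.4, 0.1]
width: 0.0413
t 26.25 pos [615.3  82.4 151.4] jaw 41.0 w 41.3 F [ 1.2 -0.4  0.1]
turn [ 0.001 -0.001 -0.332] shift cm [ 10.61 -32.85  -4.87] q [ 0.13  0.41  1.7  -0.    1.03 -0.58]
```

```bash
python3 -m handwheel '[[[0,0,-0.05],[1,-3,-1],0.45],[[0,0,-0.1],[2,-6,-2],0.45],[[0,0,-0.15],[3,-9,-3],0.45],[[0,0,-0.2],[4,-12.5,-4],0.45],[[0,0,-0.25],[5,-16,-4.9],0.45],[[0,0,-0.3],[6.2,-19.5,-4.9],0.45],[[0,0,-0.33],[7.4,-23,-4.9],0.45],[[0,0,-0.33],[8.6,-26.5,-4.9],0.45],[[0,0,-0.33],[9.8,-30,-4.9],0.45],[[0,0,-0.33],[10.6,-32.8,-4.9],0.45]]';python3 -m handwheel '[[[0,0,0],[0,0,0],0.45],[[0,0,0],[0,0,0],0.45],[[0,0,0],[0,0,0],0.45]]'
python3 - <<'E'
from meas import *
t=arm.grab_frame('top')[:,:,::-1].copy();s=arm.grab_frame('side')[:,:,::-1].copy()
cv2.imwrite('pics/t9.png',t);cv2.imwrite('pics/s9.png',s)
for nm,a,b,zc in [('chassis',(228,267),(234,155),.01),('shell',(384,224),(355,255),.014),('empty',(233,183),(311,125),.019)]:
    for n,im,uv in(('top',t,a),('side',s,b)): print(nm,n,*blob(n,im,uv,24,zc))
a=cv2.resize(t[155:255,255:355],(390,390),interpolation=2)
b=cv2.resize(s[140:230,285:375],(390,390),interpolation=2)
cv2.imwrite('pics/p10.png',np.hstack([a,b]))
# bright masses inside tray: each car's white pixels (top view), cast at body height, in tray frame
c=np.array([591,0]);e=np.radians(130.85);ex=np.array([np.cos(e),np.sin(e)]);ey=np.array([-ex[1],ex[0]])
for n,im in(('top',t),('side',s)):
    g=cv2.cvtColor(im,6)
    ys,xs=np.where(g>85); P=px2w(n,np.c_[xs,ys],.028)[:,:2]*1000-c
    x=P@ex;y=P@ey
    for nm,cx,cy,hx,hy in(('pickup',0,72,68,30),('saloon',-12,0,56,30),('hatch',-24,-72,44,30),('pot',46,-72,20,30)):
        k=(abs(x-cx)<hx)&(abs(y-cy)<hy)
        if k.sum()>5:
            r=cv2.minAreaRect(np.c_[x[k],y[k]].astype(np.float32));print(n,nm,k.sum(),np.round(r[0],1),np.round(r[1],1),round(r[2],1))
E
```

```text
time_s: 27.08
ee_pos: [0.4788, 0.4019, 0.1983]
orientation: [-2.721, -1.568, -0.002]
wrist_force: [-0.2, 0.4, 0.0]
width: 0.0412
time_s: 27.33
ee_pos: [0.48, 0.399, 0.1976]
orientation: [2.722, 1.568, 0.0]
wrist_force: [1.1, 0.6, 0.1]
width: 0.0412
chassis top [392.6 238.9] [39.9 91.5] 164.4 338
chassis side [392.4 241.3] [44.2 89.5] 164.2 279
shell top [ 528.3 -241.5] [40.  95.1] 148.8 400
shell side [ 529.7 -236.3] [47.8 92.7] 151.4 596
empty top [654.1 237.3] [28.9 29.3] 90.1 77
empty side [654.3 240.4] [22.9 56.5] 66.8 93
top pickup 283 [ 0.3 73.5] [ 38.5 112.2] 90.0
top saloon 301 [-13.2   0.6] [38.8 92.5] 89.8
top hatch 242 [-22.6 -71.8] [40.1 70.7] 88.8
side pickup 418 [ 6.1 69.7] [ 55.2 123.7] 89.9
side saloon 362 [-12.1  -2.8] [53.9 94.4] 89.7
side hatch 288 [-24.3 -74.5] [54.4 86.1] 90.0
side pot 35 [ 49.5 -78.6] [54.7 28.3] 66.2
```

View pics/p10.png

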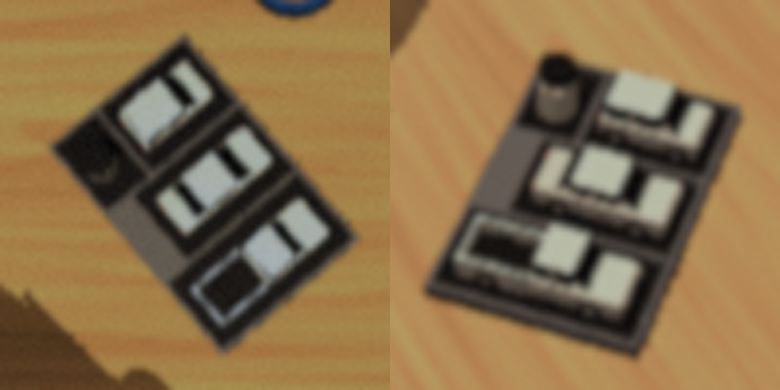

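View pics/s9.png

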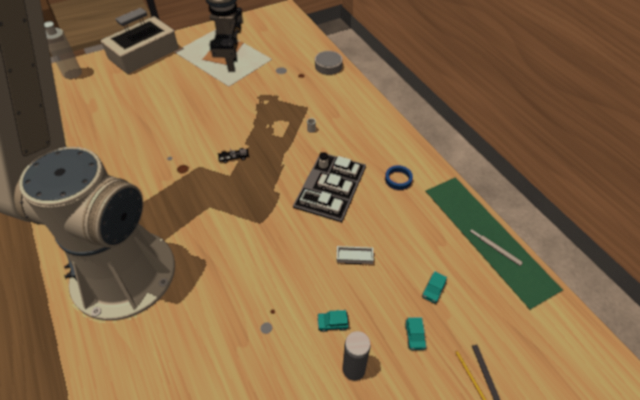

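All four items are in place and the bystanders haven't moved. One check on the pot's cap, then hand in.

Run:
```python
from h import *
P=px2w('side',[(323.6,156.3)],.045)[0,:2]*1000-[591,0]
e=np.radians(130.85);print('pot in tray',P@[np.cos(e),np.sin(e)],P@[-np.sin(e),np.cos(e)])
print(arm.observe()['time_s'],arm.job_done())
```

```text
pot in tray 47.08732694839367 -68.01891516499921
the job is handed in; nothing more can be done
27.4333 None
```

I packed the three cars and the closed pot into their spaces in the tray and handed the job in at 27.4 s. No verdict was reported.

Positions below are in the tray's frame, from the last pictures. The cars were measured in the top view and the pot's cap in the side view.

| Item | Measured (x, y) mm | Target (x, y) mm |
|---|---|---|
| Pickup | (0, 73) | (0, 72) |
| Saloon | (-13, 1) | (-12, 0) |
| Hatchback | (-23, -72) | (-24, -72) |
| Paint pot | (47, -68) | (46, -72) |

- **Cars:** all three lie within about 1° of their bays.
- **Side view:** its car centres differ by up to about 6 mm, because that camera also sees the cars' flanks. Its pot blob, at about (50, -79), mixed the pot with its surroundings, so I used the cap instead. Every one of these values is still within the limits.
- **Things to leave alone:** chassis, shell and empty pot re-measured within about 2 mm of where they started. I checked the tape roll and spray can only by eye, and they look unmoved.
- **Robot:** the gripper was retracted and clear of everything before hand-in.

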